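# Make up the pump and fan repair kits

### The arm

A 7-joint arm with a two-finger parallel gripper is mounted at the origin on the work surface. World frame = base frame: x ahead of the robot, y to its left, z up, the work surface at z = 0. Lengths are in m, angles in degrees, forces in N, time in s.
With the tool pointing down it reaches from about 0.425 to 0.875 m from the base axis. Payload 4.7 kg.
Tool frame: the origin (TCP) lies between the finger pads; the fingertips stand 8 mm ahead of it and the grasp point (between the pads) lies 11 mm behind it (env.tip_extent is the distance from the TCP to the fingertips, in m); z points along the fingers, y is the line along which they close (so a half turn about z gives the same grasp; the last joint's range is limited). The gripper opens to 87 mm and grips with 3 to 60 N. Pads are 19 mm wide; open, the fingers measure 117 mm over their backs; the gripper's body (75 mm by 190 mm) begins 51 mm behind the grasp point.
Start: joints at [67.959, 18.392, -4.016, 83.108, 1.295, 78.541, -3.26], TCP at [0.252, -0.599, 0.231] pointing down, gripper open.
Joint ranges: [-163.93, 163.93], [-17.29, 119.83], [-79.2, 71.16], [3.27, 140.29], [-89.18, 269.18], [5.43, 117.66], [-154.24, 154.24]. Speed limits (degrees/s): [147.25, 147.25, 180, 180, 180, 180, 180].

### API

Orientations are given as [roll, pitch, yaw] about the fixed x, y, z axes, in that order (R = Rz(yaw) Ry(pitch) Rx(roll)).
In Python, from cell import sensors, vision, workorder, env gives the robot as it stands.
- The arm moves only by the tool drive_tool, never from a script. Its argument "moves" is a list of rows, each an object of numbers: "x", "y", "z": the shift along the tool's x, y, z in mm; "rx", "ry", "rz": the turn, a rotation vector about the tool's x, y, z in rad; "fingers": the closure, from -1 (fully open) to 1 (shut). In form: [{"x": .., "y": .., "z": .., "rx": .., "ry": .., "rz": .., "fingers": ..}, ...]. A call has 1 to 20 rows; each row is the pose to reach, as a shift and turn from the pose commanded when the call began, along the tool's axes at that moment; what a row does not reach only later rows make up. A row lasts 1/8 s, in which the tool goes at most 62.5 mm and 10.7 degrees, less where a joint would pass 70% of its speed; a pose out of reach is approached as far as the arm can. A call with a gripper value outside its range is refused whole. The fingers move at their own pace and stop on an object; "force" is the grip in N (left out, the last holds). Time passes only in rows, so rows that repeat a pose let the fingers close. It gives the time, the measured TCP pose, the force, the opening and the grip force at its end, in the units of the state.
- sensors.get_obs(): the state, without advancing time (a new reading comes with each control period).
- vision.read_camera(name): name is "scene" or "side" or "wrist"; returns a dict with "image" (480x640x3 uint8, red, green, blue), "fx", "fy", "cx", "cy" (pixels), "R" (3x3) and "t" (3): a world point X has camera coordinates R X + t. Camera axes: x right, y down, z forward; pixel columns grow to the right and rows downward; lengths in m; the calibration is good to about 2 mm. A picture is of the moment at which its call begins. There is no depth.
- workorder.sign_off(): hands the job in; it is judged then, once.
The state is a dict: "time_s": time; "qpos": joint angles; "joint_velocities": joint speeds; "effort": joint torques, N m; "tool_pos": TCP position; "tool_rot": TCP orientation; "force": force on the tool from outside, world axes, zero at the start; "wrist_torque": the same for the moment, N m; "grip_width": finger opening in m; "grasp_force": force on a finger pad.
Only numpy, scipy, OpenCV 4.12 (cv2) and the standard library are available. Lean on these libraries where they do the work, as an engineer would, in place of code of your own. Each camera call takes 0.05 s, during which the arm holds its last target. There are 200 camera calls.

### The job

Make up the two repair kits from the parts on the counter. The three-bay tray is the pump kit: tall capacitor in the bay next to the finger tab, contactor in the middle bay, brass impeller in the last bay; the two-bay tray is the fan kit: short capacitor in the bay next to the tab, fan regulator in the other. Leave every part upright and flat on the floor of its bay, and do not shift the tape roll, the lamp holder or the grease tin.

Things in the scene. Friction and masses are not known exactly. Their poses are not given: they have to be found in the camera images.
- pump_tray: The pump kit's tray, the long one with three bays, 244 (y) by 88 (x) mm. Fixed low wooden tray, walls and dividers 4 thick and 14 high, floor 3; bays 76 (y) by 80 (x) inside. Origin: centre of underside; z up, y along the bays. Flat finger tab (36 wide, 6 high) sticks out 30 from the +y end. Bay centres: tab bay at y = +80 mm, middle bay at y = 0, last bay at y = -80 mm, all at x = 0.
- fan_tray: The fan kit's tray, the short one with two bays, 164 (y) by 88 (x) mm. Fixed low wooden tray, walls and dividers 4 thick and 14 high, floor 3; bays 76 (y) by 80 (x) inside. Origin: centre of underside; z up, y along the bays. Flat finger tab (36 wide, 6 high) sticks out 30 from the +y end. Bay centres: tab bay at y = +40 mm, other bay at y = -40 mm, both at x = 0.
- tall_capacitor: The larger motor capacitor: upright plain aluminium can, 44 mm diameter, 70 mm high, black disc and two small brass tags on top (80 mm over all), standing loose on the counter. Grip it round the can. Origin at the centre of its underside, local z up.
- short_capacitor: The smaller capacitor: upright plain aluminium can, 36 mm diameter, 44 mm high, with the same black disc and two brass tags (54 mm over all), standing loose on the counter. Grip it round the can. Origin at the centre of its underside, local z up.
- contactor: Grey plastic motor contactor, a stepped block: lower part 45 mm (x) by 54 mm (y), 36 mm high, with brass screws; upper part 45 mm (x) by 34 mm (y), up to 57 mm high, with a small black slide on top. The two sides facing +x and -x are flat over the whole height: grip it there, 45 mm wide. Origin at the centre of its underside, local z up.
- impeller: Brass pump impeller: disc of 54 mm diameter and 10 mm thick at the rim (12 mm at the hub), with small vanes (up to 13 mm), and an upright round hub of 24 mm diameter reaching 42 mm. Lies disc down, hub up. Grip it by the hub. Origin at the centre of its underside, local z up.
- regulator: White fan speed regulator: square box 54 by 54 mm (x, y), 20 mm high, with a round knob of 34 mm diameter on top that reaches 44 mm and does not turn; it has a short black line on top. Grip it by the knob or the box. Origin at the centre of its underside, local z up.
- tape_roll: Bystander, to be left alone: black roll of tape lying flat, 68 mm diameter, 38 mm hole, 19 mm high, loose. Origin at the centre of its underside, local z up.
- lamp_holder: Bystander, to be left alone: white ceramic lamp holder, round base 60 mm diameter, collar 40 mm, 32 mm high, loose. Origin at the centre of its underside, local z up.
- grease_tin: Bystander, to be left alone: round steel tin with lid, 66 mm diameter, 26 mm high, loose. Origin at the centre of its underside, local z up.
Things that resemble listed ones, but are neither listed nor needed, are in the scene too. What is shaped like the contactor but red is not meant. Leave any red look-alike of the tall_capacitor alone.

How it is judged:
By the outcome, as a careful person would: the job done as asked, in the order asked, and still so for the second after the job is handed in, with the robot touching nothing.
It also fails if it takes over 112 s, if anything falls off the work surface, if the arm or the gripper's body presses on something with over 40 N, if the wrist force passes 120 N, or if a joint passes its speed limit or range.

## Working session

There is one attempt and no reset: what is moved stays moved. The work goes in short steps, Python scripts to look and compute and a tool call to move; the robot and the scene stay as the last step left them, time stands still between calls to the robot, and variables do not carry over. Pictures are saved under pics/ and viewed, at most 14 in all, crops included, and the job is handed in when it is done.

Besides the shell and the picture viewer there is one more tool, called after ">>>" as name([rows], argument=value, ...), one row to a line, values as JSON. drive_tool: Moves the arm, as the interface text tells. Its arguments: {"type":"object","properties":{"moves":{"type":"array"},"force":{"type":"number"}},"required":["moves"]}

```bash
mkdir -p pics; ls; python3 - <<'E'
from cell import sensors, vision, workorder, env
import cv2,numpy as np,pickle
print(sensors.get_obs())
d={}
for n in ("scene","side","wrist"):
    c=vision.read_camera(n); d[n]=c
    cv2.imwrite(f"pics/{n}0.png",c["image"][:,:,::-1])
    print(n,c["fx"],c["fy"],c["cx"],c["cy"],c["R"],c["t"])
pickle.dump(d,open("c0.pkl","wb"))
E
```

```text
pics
{'time_s': 0.0, 'qpos': array([67.95891245, 18.43970062, -4.01585493, 83.17596517,  1.2942481 ,
       78.5388365 , -3.26002618]), 'joint_velocities': array([-0.07187719, -0.033989  , -0.02325666,  0.11621893, -0.04669182,
        0.04433069, -0.05434826]), 'effort': array([-1.03101549e-04, -4.91281343e+01, -4.04138966e-01, -3.12526488e+01,
       -6.38929149e-02,  4.35393071e-02,  1.61611210e-04]), 'tool_pos': array([ 0.25215036, -0.59851766,  0.22944494]), 'tool_rot': array([-1.79890699e+02,  4.86125902e-03,  2.28509960e+01]), 'force': array([0.3474235 , 0.67117643, 0.62547405]), 'wrist_torque': array([-1.42262527e-02,  6.89711804e-05,  5.50898066e-03]), 'grasp_force': 0.0, 'grip_width': 0.08724441740823793}
scene 453.0732222145742 453.0732222145742 319.5087439576118 237.14951175742647 [[-0.74601077  0.66591608 -0.00486903]
 [ 0.53320174  0.59292167 -0.60343997]
 [-0.39895342 -0.4527689  -0.79739356]] [ 0.41490376 -0.19330926  1.09931084]
side 561.4156127382846 561.4156127382846 320.2123787363379 235.63696729383847 [[-0.98591612 -0.16723528 -0.00132584]
 [-0.13079897  0.77600184 -0.61701926]
 [ 0.10421625 -0.60815582 -0.78694693]] [0.47838356 0.13964101 1.42501852]
wrist 332.9813442018081 332.9813442018081 324.96154703345275 245.52994216232705 [[ 0.38808631 -0.92162249 -0.00099887]
 [-0.88278319 -0.37204234  0.28684202]
 [-0.26473168 -0.11043768 -0.95797738]] [-0.64827523 -0.03540149  0.39090034]
```

View pics/scene0.png

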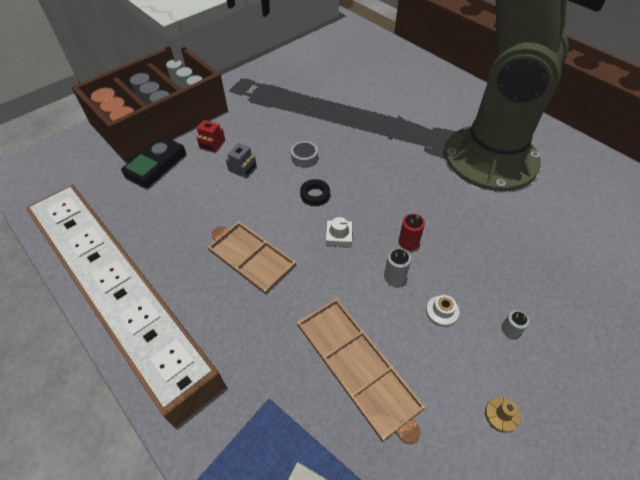

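View pics/side0.png

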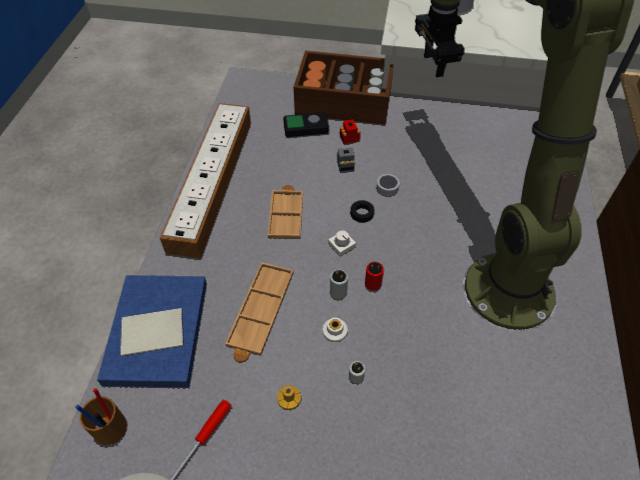

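The two views show the pump tray (scene tab at 408,431), fan tray (tab at 218,234), grey contactor (241,159), regulator (340,231), tall can (398,266), short can (517,323) and impeller (503,413). I'll enlarge them now.

```bash
python3 - <<'E'
import cv2,pickle
d=pickle.load(open("c0.pkl","rb"))
for n,cam,x,y,w,h,s in (("a","scene",200,120,200,150,4),("b","scene",290,240,264,198,3),("c","side",230,130,200,150,4),("d","side",220,255,200,150,4)):
    im=d[cam]["image"][y:y+h,x:x+w,::-1]
    im=cv2.resize(im,None,fx=s,fy=s,interpolation=cv2.INTER_CUBIC)
    for i in range(0,w,20): cv2.putText(im,str(x+i),(i*s,10),0,.33,(255,255,0),1); cv2.line(im,(i*s,12),(i*s,18),(255,255,0),1)
    for i in range(0,h,20): cv2.putText(im,str(y+i),(0,i*s+4),0,.33,(255,255,0),1)
    cv2.imwrite(f"pics/crop_{n}.png",im)
E
```

```text
(no output)
```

View pics/crop_a.png

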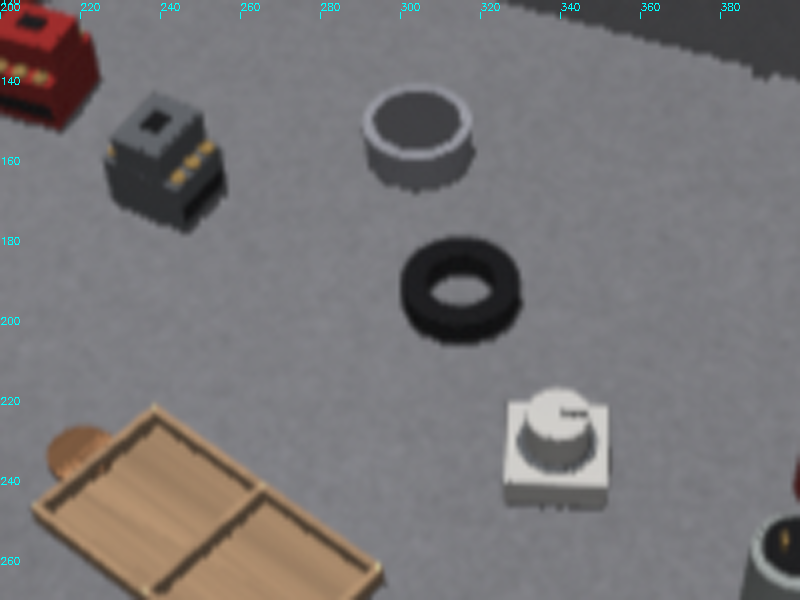

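View pics/crop_b.png

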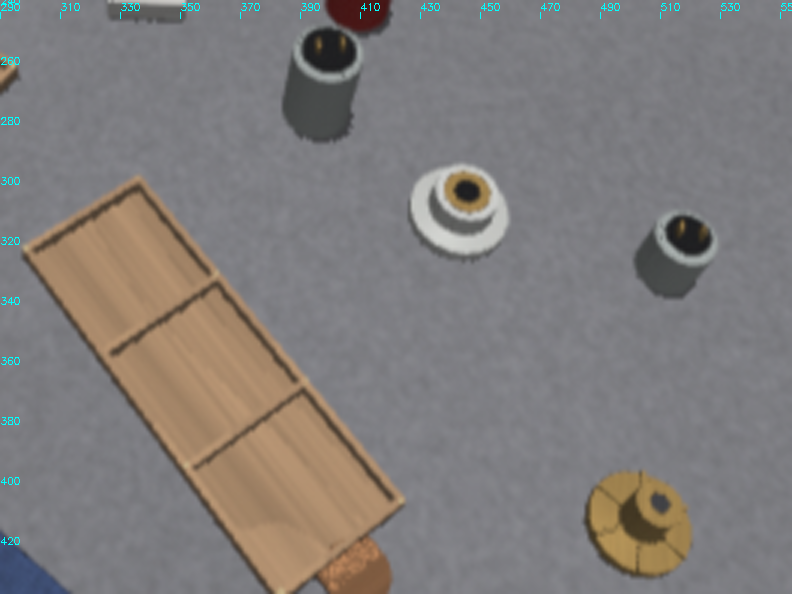

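View pics/crop_c.png

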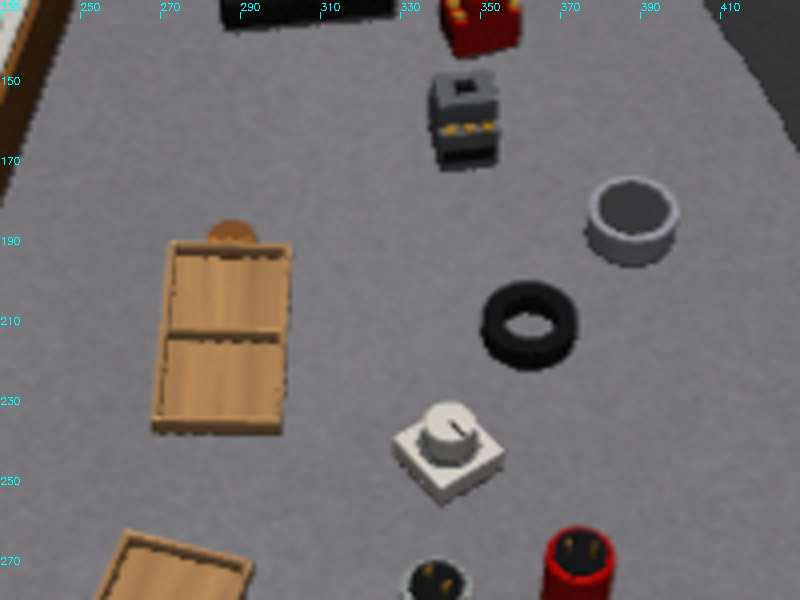

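View pics/crop_d.png

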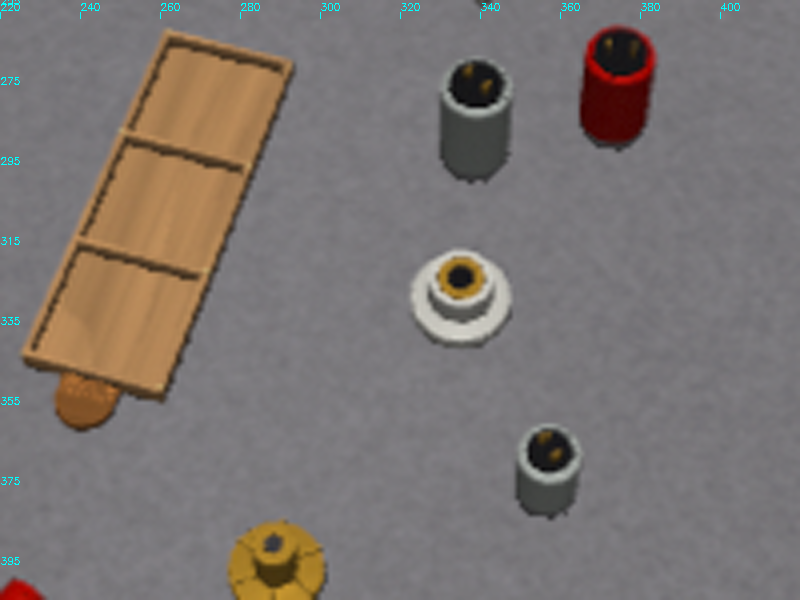

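Crops: scene and side both show the tray corners, can rims, hub and knob tops clearly, plus the contactor slide at scene (239,150) and side (347,152). Next: ray/plane and two-view solutions.

```bash
cat > h.py <<'E'
import pickle,numpy as np
from scipy.optimize import least_squares
d=pickle.load(open("c0.pkl","rb"))
O={"a":("scene",200,120,4),"b":("scene",290,240,3),"c":("side",230,130,4),"d":("side",220,255,4)}
def px(k,p):
    cam,x,y,s=O[k]; return cam,np.array([x+p[0]/s,y+p[1]/s])-0.4*(s>1)
def proj(c,X):
    v=X@c["R"].T+c["t"]; return np.c_[c["fx"]*v[:,0]/v[:,2]+c["cx"],c["fy"]*v[:,1]/v[:,2]+c["cy"]]
def ray(c,p,z):
    u=c["R"].T@np.array([(p[0]-c["cx"])/c["fx"],(p[1]-c["cy"])/c["fy"],1]); o=-c["R"].T@c["t"]
    return o+u*(z-o[2])/u[2]
def at(k,p,z):
    cam,q=px(k,p); return ray(d[cam],q,z)[:2]
E
python3 - <<'E'
from h import *
np.set_printoptions(precision=4,suppress=True)
for n,z,l in [("tall",.07,[("b",(328.5,53)),("d",(476,84))]),("short",.044,[("b",(686,235)),("d",(549,449))]),
 ("hub",.042,[("b",(660,503)),("d",(273,543))]),("disc",.010,[("b",(638,523)),]),
 ("knob",.044,[("a",(558,412)),("c",(450,417))]),
 ("boxS",.020,[("a",(508,402)),("a",(608,405)),("a",(612,482)),("a",(503,484))]),
 ("boxSide",.020,[("c",(393,441)),("c",(441,493)),("c",(504,450))]),
 ("slide",.059,[("a",(157,121)),("c",(467,87))]),
 ("contTopS",.057,[("a",(155,93)),("a",(204,108)),("a",(158,158)),("a",(110,132))]),
 ("contTopSide",.057,[("c",(434,75)),("c",(494,71)),("c",(497,104)),("c",(434,102))]),
 ("contBotFrontSide",0,[("c",(441,169)),("c",(497,165))]),
 ("fanS",.014,[("a",(155,405)),("a",(33,505)),("a",(383,570))]),
 ("fanSide",.014,[("c",(172,242)),("c",(292,243)),("c",(283,424)),("c",(154,422))]),
 ("pumpS",.014,[("b",(138,177)),("b",(22,250)),("b",(403,502)),("b",(283,593))]),
 ("pumpSide",.014,[("d",(167,32)),("d",(294,65)),("d",(163,390)),("d",(24,353))]),
 ("lamp",.032,[("b",(466,190)),("d",(460,277))]),("red",.07,[("d",(619,53))]),("tape",.019,[("a",(461,287)),("c",(530,321))]),("tin",.026,[("a",(416,121)),("c",(632,208))]),
 ("redcont",.057,[("a",(35,22))])]:
    print(n,*[at(k,p,z) for k,p in l])
# tray fits
def fit(L,lst):
    hx,hy=.044,L/2
    C=np.array([[sx*hx,sy*hy] for sx,sy in [(-1,-1),(1,-1),(1,1),(-1,1)]])
    M=np.array([at(k,p,.014) for k,p in lst])
    def f(v,full=False):
        c,s=np.cos(v[2]),np.sin(v[2]); P=C@np.array([[c,s],[-s,c]])+v[:2]
        D=M[:,None]-P[None]; i=(D**2).sum(2).argmin(1); return D[range(len(M)),i].ravel()
    best=min((least_squares(f,[*M.mean(0),a]) for a in np.arange(0,3.1,.2)),key=lambda r:r.cost)
    print("tray",best.x[:2],np.degrees(best.x[2]),"res mm",best.fun*1000)
fit(.164,[("a",(155,405)),("a",(33,505)),("a",(383,570)),("c",(172,242)),("c",(292,243)),("c",(283,424)),("c",(154,422))])
fit(.244,[("b",(138,177)),("b",(22,250)),("b",(403,502)),("b",(283,593)),("d",(167,32)),("d",(294,65)),("d",(163,390)),("d",(24,353))])
print("tabs",at("a",(85,455),.006),at("b",(360,575),.006),at("d",(85,400),.006))
E
```

```text
tall [0.4265 0.0765] [0.4272 0.0734]
short [0.3516 0.2926] [0.353  0.2911]
hub [0.4921 0.3706] [0.4937 0.3695]
disc [0.4938 0.3704]
knob [ 0.4376 -0.0726] [ 0.4396 -0.077 ]
boxS [ 0.4387 -0.1089] [ 0.4009 -0.0721] [ 0.4347 -0.0344] [ 0.477  -0.0707]
boxSide [ 0.4762 -0.0693] [ 0.4383 -0.0319] [ 0.4021 -0.0741]
slide [ 0.47   -0.3724] [ 0.4704 -0.3739]
contTopS [ 0.4558 -0.3947] [ 0.4424 -0.3652] [ 0.4864 -0.3491] [ 0.4942 -0.3848]
contTopSide [ 0.4966 -0.3847] [ 0.4532 -0.3963] [ 0.4465 -0.3619] [ 0.4923 -0.3563]
contBotFrontSide [ 0.484  -0.3451] [ 0.4431 -0.3563]
fanS [ 0.5765 -0.2368] [ 0.6615 -0.2246] [ 0.5541 -0.0743]
fanSide [ 0.663  -0.2265] [ 0.5774 -0.2399] [ 0.5525 -0.0758] [ 0.6389 -0.063 ]
pumpS [0.5508 0.0395] [0.6371 0.0294] [0.5803 0.2798] [0.6618 0.2685]
pumpSide [0.6358 0.0289] [0.5492 0.0407] [0.5793 0.2778] [0.6654 0.2682]
lamp [0.4163 0.1859] [0.4191 0.1856]
red [0.3437 0.036 ]
tape [ 0.402  -0.1882] [ 0.3989 -0.1904]
tin [ 0.3373 -0.302 ] [ 0.3389 -0.3037]
redcont [ 0.4722 -0.4951]
tray [ 0.608  -0.1505] 8.15611078925943 res mm [ 0.4634  1.1532 -1.6944  0.8333  1.2924  1.2215 -0.1382 -1.0524  1.375
 -1.9864 -0.2781 -0.2495 -1.0202  0.0802]
tray [0.6075 0.1541] 173.17006993290664 res mm [ 1.5622  1.2983  0.4797  1.6684  2.0114 -0.6736 -3.8425 -1.5107 -0.7913
  1.1631 -0.1094  2.475   0.9793 -2.661  -0.2894 -1.7595]
tabs [ 0.6209 -0.2398] [0.6231 0.2886] [0.6243 0.2878]
```

```bash
cat > plan.py <<'E'
import sys,numpy as np
# usage: plan.py "x,y,z,yaw" "x,y,z,yaw" ... : first = pose commanded at call start (mm, deg)
P=[np.array(list(map(float,a.split(',')))) for a in sys.argv[1:]]
c=np.radians(P[0][3]); tx=np.array([np.cos(c),np.sin(c),0]); ty=np.array([np.sin(c),-np.cos(c),0])
for p in P[1:]:
    e=p[:3]-P[0][:3]; print(p, "x %.0f y %.0f z %.0f rz %.3f"%(e@tx,e@ty,-e[2],-np.radians(p[3]-P[0][3])))
E
python3 plan.py 252,-599,231,22.85 470,-250,231,22.85 427,75,200,22.85
```

```text
[ 470.   -250.    231.     22.85] x 336 y -237 z -0 rz -0.000
[427.    75.   200.    22.85] x 423 y -553 z 31 rz -0.000
```

>>> drive_tool([
  {"x": 60,"y": -40,"z": 0,"fingers": -1},
  {"x": 115,"y": -80,"z": 0,"fingers": -1},
  {"x": 170,"y": -119,"z": 0,"fingers": -1},
  {"x": 225,"y": -158,"z": 0,"fingers": -1},
  {"x": 280,"y": -197,"z": 0,"fingers": -1},
  {"x": 336,"y": -237,"z": 0,"fingers": -1},
  {"x": 350,"y": -290,"z": 5,"fingers": -1},
  {"x": 364,"y": -343,"z": 10,"fingers": -1},
  {"x": 379,"y": -396,"z": 15,"fingers": -1},
  {"x": 394,"y": -449,"z": 20,"fingers": -1},
  {"x": 409,"y": -502,"z": 26,"fingers": -1},
  {"x": 423,"y": -553,"z": 31,"fingers": -1},
  {"x": 423,"y": -553,"z": 31,"fingers": -1},
  {"x": 423,"y": -553,"z": 31,"fingers": -1},
  {"x": 423,"y": -553,"z": 31,"fingers": -1},
  {"x": 423,"y": -553,"z": 31,"fingers": -1},
], force=25)

```text
invalid input at $.moves[0]: expected keys x, y, z, rx, ry, rz, fingers
```

>>> drive_tool([
  {"x": 115,"y": -80,"z": 0,"rx": 0,"ry": 0,"rz": 0,"fingers": -1},
  {"x": 115,"y": -80,"z": 0,"rx": 0,"ry": 0,"rz": 0,"fingers": -1},
  {"x": 225,"y": -158,"z": 0,"rx": 0,"ry": 0,"rz": 0,"fingers": -1},
  {"x": 225,"y": -158,"z": 0,"rx": 0,"ry": 0,"rz": 0,"fingers": -1},
  {"x": 336,"y": -237,"z": 0,"rx": 0,"ry": 0,"rz": 0,"fingers": -1},
  {"x": 336,"y": -237,"z": 0,"rx": 0,"ry": 0,"rz": 0,"fingers": -1},
  {"x": 336,"y": -237,"z": 0,"rx": 0,"ry": 0,"rz": 0,"fingers": -1},
  {"x": 423,"y": -553,"z": 31,"rx": 0,"ry": 0,"rz": 0,"fingers": -1},
  {"x": 423,"y": -553,"z": 31,"rx": 0,"ry": 0,"rz": 0,"fingers": -1},
  {"x": 423,"y": -553,"z": 31,"rx": 0,"ry": 0,"rz": 0,"fingers": -1},
  {"x": 423,"y": -553,"z": 31,"rx": 0,"ry": 0,"rz": 0,"fingers": -1},
  {"x": 423,"y": -553,"z": 31,"rx": 0,"ry": 0,"rz": 0,"fingers": -1},
  {"x": 423,"y": -553,"z": 31,"rx": 0,"ry": 0,"rz": 0,"fingers": -1},
  {"x": 423,"y": -553,"z": 31,"rx": 0,"ry": 0,"rz": 0,"fingers": -1},
  {"x": 423,"y": -553,"z": 31,"rx": 0,"ry": 0,"rz": 0,"fingers": -1},
  {"x": 423,"y": -553,"z": 31,"rx": 0,"ry": 0,"rz": 0,"fingers": -1},
], force=25)

```text
time_s: 2.15
tool_pos: [0.4278, 0.0731, 0.1995]
tool_rot: [-180.0, 0.0, 22.7]
force: [1.0, -0.0, -0.3]
grip_width: 0.0869
grasp_force: 0.0
```

>>> drive_tool([
  {"x": 0,"y": 0,"z": 50,"rx": 0,"ry": 0,"rz": 0,"fingers": -1},
  {"x": 0,"y": 0,"z": 95,"rx": 0,"ry": 0,"rz": 0,"fingers": -1},
  {"x": 0,"y": 0,"z": 130,"rx": 0,"ry": 0,"rz": 0,"fingers": -1},
  {"x": 0,"y": 0,"z": 155,"rx": 0,"ry": 0,"rz": 0,"fingers": -1},
  {"x": 0,"y": 0,"z": 166,"rx": 0,"ry": 0,"rz": 0,"fingers": -1},
  {"x": 0,"y": 0,"z": 166,"rx": 0,"ry": 0,"rz": 0,"fingers": -1},
  {"x": 0,"y": 0,"z": 166,"rx": 0,"ry": 0,"rz": 0,"fingers": 0.2},
  {"x": 0,"y": 0,"z": 166,"rx": 0,"ry": 0,"rz": 0,"fingers": 0.5},
  {"x": 0,"y": 0,"z": 166,"rx": 0,"ry": 0,"rz": 0,"fingers": 1},
  {"x": 0,"y": 0,"z": 166,"rx": 0,"ry": 0,"rz": 0,"fingers": 1},
  {"x": 0,"y": 0,"z": 166,"rx": 0,"ry": 0,"rz": 0,"fingers": 1},
  {"x": 0,"y": 0,"z": 166,"rx": 0,"ry": 0,"rz": 0,"fingers": 1},
  {"x": 0,"y": 0,"z": 166,"rx": 0,"ry": 0,"rz": 0,"fingers": 1},
], force=25)

```text
time_s: 3.78
tool_pos: [0.4274, 0.075, 0.0336]
tool_rot: [-180.0, 0.0, 22.9]
force: [-1.3, 0.5, 1.8]
grip_width: 0.0435
grasp_force: 25.0
```

```bash
python3 plan.py 427,75,34,22.85 427,75,154,22.85 617,233.5,154,22.85 617,233.5,38,22.85
```

```text
[427.    75.   154.    22.85] x 0 y 0 z -120 rz -0.000
[617.   233.5  154.    22.85] x 237 y -72 z -120 rz -0.000
[617.   233.5   38.    22.85] x 237 y -72 z -4 rz -0.000
```

>>> drive_tool([
  {"x": 0,"y": 0,"z": -30,"rx": 0,"ry": 0,"rz": 0,"fingers": 1},
  {"x": 0,"y": 0,"z": -80,"rx": 0,"ry": 0,"rz": 0,"fingers": 1},
  {"x": 0,"y": 0,"z": -120,"rx": 0,"ry": 0,"rz": 0,"fingers": 1},
  {"x": 40,"y": -12,"z": -120,"rx": 0,"ry": 0,"rz": 0,"fingers": 1},
  {"x": 80,"y": -24,"z": -120,"rx": 0,"ry": 0,"rz": 0,"fingers": 1},
  {"x": 120,"y": -36,"z": -120,"rx": 0,"ry": 0,"rz": 0,"fingers": 1},
  {"x": 160,"y": -48,"z": -120,"rx": 0,"ry": 0,"rz": 0,"fingers": 1},
  {"x": 200,"y": -61,"z": -120,"rx": 0,"ry": 0,"rz": 0,"fingers": 1},
  {"x": 237,"y": -72,"z": -120,"rx": 0,"ry": 0,"rz": 0,"fingers": 1},
  {"x": 237,"y": -72,"z": -120,"rx": 0,"ry": 0,"rz": 0,"fingers": 1},
  {"x": 237,"y": -72,"z": -120,"rx": 0,"ry": 0,"rz": 0,"fingers": 1},
  {"x": 237,"y": -72,"z": -90,"rx": 0,"ry": 0,"rz": 0,"fingers": 1},
  {"x": 237,"y": -72,"z": -60,"rx": 0,"ry": 0,"rz": 0,"fingers": 1},
  {"x": 237,"y": -72,"z": -40,"rx": 0,"ry": 0,"rz": 0,"fingers": 1},
  {"x": 237,"y": -72,"z": -30,"rx": 0,"ry": 0,"rz": 0,"fingers": 1},
  {"x": 237,"y": -72,"z": -30,"rx": 0,"ry": 0,"rz": 0,"fingers": 1},
  {"x": 237,"y": -72,"z": -30,"rx": 0,"ry": 0,"rz": 0,"fingers": 1},
], force=25)

```text
time_s: 5.9
tool_pos: [0.6186, 0.2336, 0.0647]
tool_rot: [180.0, -0.1, 22.9]
force: [0.5, 0.2, -1.9]
grip_width: 0.0433
grasp_force: 25.0
```

```bash
python3 - <<'E'
from cell import vision
import cv2,numpy as np
a=vision.read_camera("scene")["image"][220:450,270:540,::-1]; b=vision.read_camera("side")["image"][230:420,200:400,::-1]
a=cv2.resize(a,(400,340)); b=cv2.resize(b,(358,340))
cv2.imwrite("pics/p1.png",np.hstack([a,b]))
E
```

```text
(no output)
```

View pics/p1.png

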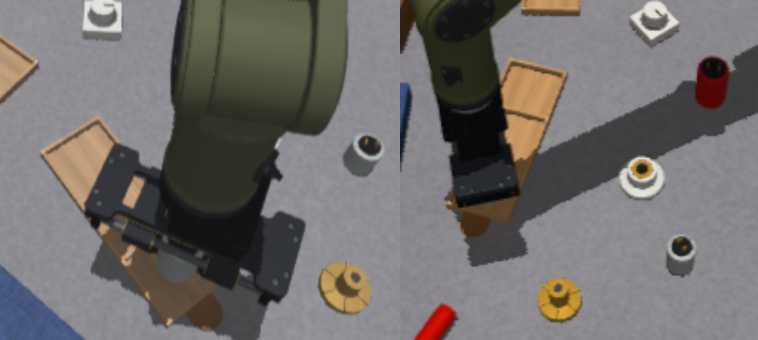

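>>> drive_tool([
  {"x": 0,"y": 0,"z": 12,"rx": 0,"ry": 0,"rz": 0,"fingers": 1},
  {"x": 0,"y": 0,"z": 20,"rx": 0,"ry": 0,"rz": 0,"fingers": 1},
  {"x": 0,"y": 0,"z": 25,"rx": 0,"ry": 0,"rz": 0,"fingers": 1},
  {"x": 0,"y": 0,"z": 28,"rx": 0,"ry": 0,"rz": 0,"fingers": 1},
  {"x": 0,"y": 0,"z": 28,"rx": 0,"ry": 0,"rz": 0,"fingers": 1},
  {"x": 0,"y": 0,"z": 28,"rx": 0,"ry": 0,"rz": 0,"fingers": 1},
  {"x": 0,"y": 0,"z": 28,"rx": 0,"ry": 0,"rz": 0,"fingers": -0.2},
  {"x": 0,"y": 0,"z": 28,"rx": 0,"ry": 0,"rz": 0,"fingers": -0.5},
  {"x": 0,"y": 0,"z": 28,"rx": 0,"ry": 0,"rz": 0,"fingers": -0.7},
  {"x": 0,"y": 0,"z": 28,"rx": 0,"ry": 0,"rz": 0,"fingers": -0.7},
  {"x": 0,"y": 0,"z": 0,"rx": 0,"ry": 0,"rz": 0,"fingers": -0.7},
  {"x": 0,"y": 0,"z": -40,"rx": 0,"ry": 0,"rz": 0,"fingers": -0.7},
  {"x": 0,"y": 0,"z": -90,"rx": 0,"ry": 0,"rz": 0,"fingers": -0.7},
  {"x": 0,"y": 0,"z": -126,"rx": 0,"ry": 0,"rz": 0,"fingers": -1},
  {"x": 0,"y": 0,"z": -126,"rx": 0,"ry": 0,"rz": 0,"fingers": -1},
], force=25)

```text
time_s: 7.88
tool_pos: [0.6196, 0.2345, 0.1934]
tool_rot: [180.0, -0.4, 22.9]
force: [0.3, -0.5, -0.2]
grip_width: 0.0843
grasp_force: 0.0
```

```bash
python3 plan.py 617,233.5,190,22.85 470.5,-374,190,105; python3 plan.py 470.5,-374,190,105  470.5,-374,29,105;  python3 plan.py 470.5,-374,29,105 470.5,-374,139,105 607.5,154,139,83.2 607.5,154,60,83.2
```

```text
[ 470.5 -374.   190.   105. ] x -371 y 503 z -0 rz -1.434
[ 470.5 -374.    29.   105. ] x 0 y 0 z 161 rz -0.000
[ 470.5 -374.   139.   105. ] x 0 y 0 z -110 rz -0.000
[607.5 154.  139.   83.2] x 475 y 269 z -110 rz 0.380
[607.5 154.   60.   83.2] x 475 y 269 z -31 rz 0.380
```

>>> drive_tool([
  {"x": -93,"y": 126,"z": 0,"rx": 0,"ry": 0,"rz": -0.36,"fingers": -1},
  {"x": -93,"y": 126,"z": 0,"rx": 0,"ry": 0,"rz": -0.36,"fingers": -1},
  {"x": -186,"y": 252,"z": 0,"rx": 0,"ry": 0,"rz": -0.72,"fingers": -1},
  {"x": -186,"y": 252,"z": 0,"rx": 0,"ry": 0,"rz": -0.72,"fingers": -1},
  {"x": -279,"y": 378,"z": 0,"rx": 0,"ry": 0,"rz": -1.08,"fingers": -1},
  {"x": -279,"y": 378,"z": 0,"rx": 0,"ry": 0,"rz": -1.08,"fingers": -1},
  {"x": -371,"y": 503,"z": 0,"rx": 0,"ry": 0,"rz": -1.434,"fingers": -1},
  {"x": -371,"y": 503,"z": 0,"rx": 0,"ry": 0,"rz": -1.434,"fingers": -1},
  {"x": -371,"y": 503,"z": 0,"rx": 0,"ry": 0,"rz": -1.434,"fingers": -1},
  {"x": -371,"y": 503,"z": 0,"rx": 0,"ry": 0,"rz": -1.434,"fingers": -1},
  {"x": -371,"y": 503,"z": 0,"rx": 0,"ry": 0,"rz": -1.434,"fingers": -1},
  {"x": -371,"y": 503,"z": 0,"rx": 0,"ry": 0,"rz": -1.434,"fingers": -1},
  {"x": -371,"y": 503,"z": 0,"rx": 0,"ry": 0,"rz": -1.434,"fingers": -1},
  {"x": -371,"y": 503,"z": 0,"rx": 0,"ry": 0,"rz": -1.434,"fingers": -1},
  {"x": -371,"y": 503,"z": 0,"rx": 0,"ry": 0,"rz": -1.434,"fingers": -1},
  {"x": -371,"y": 503,"z": 0,"rx": 0,"ry": 0,"rz": -1.434,"fingers": -1},
], force=25)

```text
time_s: 9.88
tool_pos: [0.4717, -0.3738, 0.1897]
tool_rot: [-180.0, 0.0, 105.1]
force: [0.4, -1.2, -0.4]
grip_width: 0.0872
grasp_force: 0.0
```

```bash
python3 - <<'E'
from cell import vision
import cv2,numpy as np
a=vision.read_camera("scene")["image"][220:450,270:540,::-1]; b=vision.read_camera("wrist")["image"][:,:,::-1]
a=cv2.resize(a,(399,340)); b=cv2.resize(b,(400,300)); b=cv2.copyMakeBorder(b,0,40,0,0,0)
cv2.imwrite("pics/p2.png",np.hstack([a,b]))
E
```

```text
(no output)
```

View pics/p2.png

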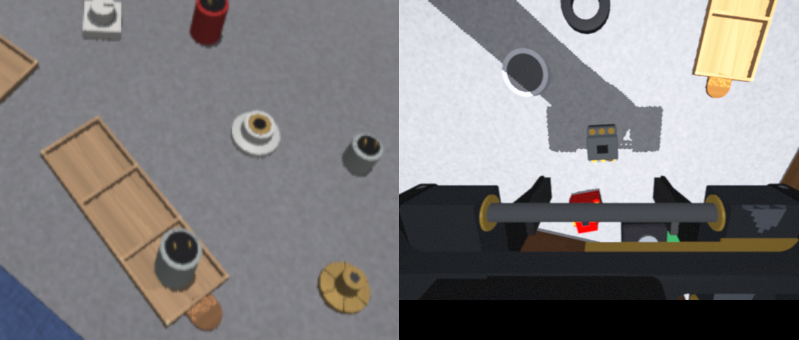

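The tall can stands in the tab bay, and the wrist view shows the grey contactor centred and square between the fingers.

>>> drive_tool([
  {"x": 0,"y": 0,"z": 50,"rx": 0,"ry": 0,"rz": 0,"fingers": -1},
  {"x": 0,"y": 0,"z": 95,"rx": 0,"ry": 0,"rz": 0,"fingers": -1},
  {"x": 0,"y": 0,"z": 130,"rx": 0,"ry": 0,"rz": 0,"fingers": -1},
  {"x": 0,"y": 0,"z": 152,"rx": 0,"ry": 0,"rz": 0,"fingers": -1},
  {"x": 0,"y": 0,"z": 161,"rx": 0,"ry": 0,"rz": 0,"fingers": -1},
  {"x": 0,"y": 0,"z": 161,"rx": 0,"ry": 0,"rz": 0,"fingers": -1},
  {"x": 0,"y": 0,"z": 161,"rx": 0,"ry": 0,"rz": 0,"fingers": 0.2},
  {"x": 0,"y": 0,"z": 161,"rx": 0,"ry": 0,"rz": 0,"fingers": 0.5},
  {"x": 0,"y": 0,"z": 161,"rx": 0,"ry": 0,"rz": 0,"fingers": 1},
  {"x": 0,"y": 0,"z": 161,"rx": 0,"ry": 0,"rz": 0,"fingers": 1},
  {"x": 0,"y": 0,"z": 161,"rx": 0,"ry": 0,"rz": 0,"fingers": 1},
  {"x": 0,"y": 0,"z": 161,"rx": 0,"ry": 0,"rz": 0,"fingers": 1},
  {"x": 0,"y": 0,"z": 161,"rx": 0,"ry": 0,"rz": 0,"fingers": 1},
], force=25)

```text
time_s: 11.6
tool_pos: [0.4714, -0.3744, 0.0287]
tool_rot: [180.0, 0.0, 105.0]
force: [-0.5, 0.2, -0.4]
grip_width: 0.0455
grasp_force: 24.6
```

>>> drive_tool([
  {"x": 0,"y": 0,"z": -30,"rx": 0,"ry": 0,"rz": 0,"fingers": 1},
  {"x": 0,"y": 0,"z": -80,"rx": 0,"ry": 0,"rz": 0,"fingers": 1},
  {"x": 0,"y": 0,"z": -110,"rx": 0,"ry": 0,"rz": 0,"fingers": 1},
  {"x": 45,"y": 25,"z": -110,"rx": 0,"ry": 0,"rz": 0.03,"fingers": 1},
  {"x": 95,"y": 54,"z": -110,"rx": 0,"ry": 0,"rz": 0.07,"fingers": 1},
  {"x": 143,"y": 81,"z": -110,"rx": 0,"ry": 0,"rz": 0.11,"fingers": 1},
  {"x": 190,"y": 108,"z": -110,"rx": 0,"ry": 0,"rz": 0.15,"fingers": 1},
  {"x": 238,"y": 135,"z": -110,"rx": 0,"ry": 0,"rz": 0.19,"fingers": 1},
  {"x": 285,"y": 161,"z": -110,"rx": 0,"ry": 0,"rz": 0.23,"fingers": 1},
  {"x": 333,"y": 188,"z": -110,"rx": 0,"ry": 0,"rz": 0.27,"fingers": 1},
  {"x": 380,"y": 215,"z": -110,"rx": 0,"ry": 0,"rz": 0.31,"fingers": 1},
  {"x": 428,"y": 242,"z": -110,"rx": 0,"ry": 0,"rz": 0.35,"fingers": 1},
  {"x": 475,"y": 269,"z": -110,"rx": 0,"ry": 0,"rz": 0.38,"fingers": 1},
  {"x": 475,"y": 269,"z": -110,"rx": 0,"ry": 0,"rz": 0.38,"fingers": 1},
  {"x": 475,"y": 269,"z": -110,"rx": 0,"ry": 0,"rz": 0.38,"fingers": 1},
  {"x": 475,"y": 269,"z": -110,"rx": 0,"ry": 0,"rz": 0.38,"fingers": 1},
  {"x": 475,"y": 269,"z": -110,"rx": 0,"ry": 0,"rz": 0.38,"fingers": 1},
], force=25)

```text
time_s: 13.72
tool_pos: [0.6083, 0.1522, 0.1384]
tool_rot: [180.0, 0.1, 83.1]
force: [-1.1, 0.1, -1.7]
grip_width: 0.0454
grasp_force: 24.6
```

>>> drive_tool([
  {"x": 0,"y": 0,"z": 40,"rx": 0,"ry": 0,"rz": 0,"fingers": 1},
  {"x": 0,"y": 0,"z": 70,"rx": 0,"ry": 0,"rz": 0,"fingers": 1},
  {"x": 0,"y": 0,"z": 90,"rx": 0,"ry": 0,"rz": 0,"fingers": 1},
  {"x": 0,"y": 0,"z": 100,"rx": 0,"ry": 0,"rz": 0,"fingers": 1},
  {"x": 0,"y": 0,"z": 104,"rx": 0,"ry": 0,"rz": 0,"fingers": 1},
  {"x": 0,"y": 0,"z": 107,"rx": 0,"ry": 0,"rz": 0,"fingers": 1},
  {"x": 0,"y": 0,"z": 107,"rx": 0,"ry": 0,"rz": 0,"fingers": 1},
  {"x": 0,"y": 0,"z": 107,"rx": 0,"ry": 0,"rz": 0,"fingers": 1},
  {"x": 0,"y": 0,"z": 107,"rx": 0,"ry": 0,"rz": 0,"fingers": -0.2},
  {"x": 0,"y": 0,"z": 107,"rx": 0,"ry": 0,"rz": 0,"fingers": -0.5},
  {"x": 0,"y": 0,"z": 107,"rx": 0,"ry": 0,"rz": 0,"fingers": -0.7},
  {"x": 0,"y": 0,"z": 107,"rx": 0,"ry": 0,"rz": 0,"fingers": -0.7},
  {"x": 0,"y": 0,"z": 85,"rx": 0,"ry": 0,"rz": 0,"fingers": -0.7},
  {"x": 0,"y": 0,"z": 45,"rx": 0,"ry": 0,"rz": 0,"fingers": -0.7},
  {"x": 0,"y": 0,"z": -5,"rx": 0,"ry": 0,"rz": 0,"fingers": -0.7},
  {"x": 0,"y": 0,"z": -50,"rx": 0,"ry": 0,"rz": 0,"fingers": -1},
  {"x": 0,"y": 0,"z": -50,"rx": 0,"ry": 0,"rz": 0,"fingers": -1},
], force=25)

```text
time_s: 15.85
tool_pos: [0.6105, 0.1558, 0.1946]
tool_rot: [179.5, -0.2, 83.3]
force: [-0.1, 0.4, 0.1]
grip_width: 0.0844
grasp_force: 0.0
```

```bash
python3 plan.py 607.5,154,189,83.2 493,370.3,189,83.2; python3 plan.py 493,370.3,189,83.2 493,370.3,25,83.2;  python3 plan.py 493,370.3,25,83.2 493,370.3,165,83.2 598,74.7,165,83.2
```

```text
[493.  370.3 189.   83.2] x 201 y -139 z -0 rz -0.000
[493.  370.3  25.   83.2] x 0 y 0 z 164 rz -0.000
[493.  370.3 165.   83.2] x 0 y 0 z -140 rz -0.000
[598.   74.7 165.   83.2] x -281 y 139 z -140 rz -0.000
```

>>> drive_tool([
  {"x": 50,"y": -35,"z": 0,"rx": 0,"ry": 0,"rz": 0,"fingers": -1},
  {"x": 100,"y": -70,"z": 0,"rx": 0,"ry": 0,"rz": 0,"fingers": -1},
  {"x": 150,"y": -104,"z": 0,"rx": 0,"ry": 0,"rz": 0,"fingers": -1},
  {"x": 201,"y": -139,"z": 0,"rx": 0,"ry": 0,"rz": 0,"fingers": -1},
  {"x": 201,"y": -139,"z": 0,"rx": 0,"ry": 0,"rz": 0,"fingers": -1},
  {"x": 201,"y": -139,"z": 0,"rx": 0,"ry": 0,"rz": 0,"fingers": -1},
  {"x": 201,"y": -139,"z": 0,"rx": 0,"ry": 0,"rz": 0,"fingers": -1},
  {"x": 201,"y": -139,"z": 60,"rx": 0,"ry": 0,"rz": 0,"fingers": -0.5},
  {"x": 201,"y": -139,"z": 110,"rx": 0,"ry": 0,"rz": 0,"fingers": -0.3},
  {"x": 201,"y": -139,"z": 145,"rx": 0,"ry": 0,"rz": 0,"fingers": -0.3},
  {"x": 201,"y": -139,"z": 158,"rx": 0,"ry": 0,"rz": 0,"fingers": -0.3},
  {"x": 201,"y": -139,"z": 164,"rx": 0,"ry": 0,"rz": 0,"fingers": -0.3},
  {"x": 201,"y": -139,"z": 164,"rx": 0,"ry": 0,"rz": 0,"fingers": 0.3},
  {"x": 201,"y": -139,"z": 164,"rx": 0,"ry": 0,"rz": 0,"fingers": 0.6},
  {"x": 201,"y": -139,"z": 164,"rx": 0,"ry": 0,"rz": 0,"fingers": 1},
  {"x": 201,"y": -139,"z": 164,"rx": 0,"ry": 0,"rz": 0,"fingers": 1},
  {"x": 201,"y": -139,"z": 164,"rx": 0,"ry": 0,"rz": 0,"fingers": 1},
  {"x": 201,"y": -139,"z": 164,"rx": 0,"ry": 0,"rz": 0,"fingers": 1},
], force=30)

```text
time_s: 18.1
tool_pos: [0.4939, 0.3702, 0.025]
tool_rot: [180.0, -0.0, 83.2]
force: [-1.1, -0.7, 3.1]
grip_width: 0.0233
grasp_force: 30.0
```

>>> drive_tool([
  {"x": 0,"y": 0,"z": -30,"rx": 0,"ry": 0,"rz": 0,"fingers": 1},
  {"x": 0,"y": 0,"z": -80,"rx": 0,"ry": 0,"rz": 0,"fingers": 1},
  {"x": 0,"y": 0,"z": -120,"rx": 0,"ry": 0,"rz": 0,"fingers": 1},
  {"x": 0,"y": 0,"z": -140,"rx": 0,"ry": 0,"rz": 0,"fingers": 1},
  {"x": -40,"y": 20,"z": -140,"rx": 0,"ry": 0,"rz": 0,"fingers": 1},
  {"x": -80,"y": 40,"z": -140,"rx": 0,"ry": 0,"rz": 0,"fingers": 1},
  {"x": -120,"y": 59,"z": -140,"rx": 0,"ry": 0,"rz": 0,"fingers": 1},
  {"x": -160,"y": 79,"z": -140,"rx": 0,"ry": 0,"rz": 0,"fingers": 1},
  {"x": -200,"y": 99,"z": -140,"rx": 0,"ry": 0,"rz": 0,"fingers": 1},
  {"x": -240,"y": 119,"z": -140,"rx": 0,"ry": 0,"rz": 0,"fingers": 1},
  {"x": -281,"y": 139,"z": -140,"rx": 0,"ry": 0,"rz": 0,"fingers": 1},
  {"x": -281,"y": 139,"z": -140,"rx": 0,"ry": 0,"rz": 0,"fingers": 1},
  {"x": -281,"y": 139,"z": -140,"rx": 0,"ry": 0,"rz": 0,"fingers": 1},
  {"x": -281,"y": 139,"z": -140,"rx": 0,"ry": 0,"rz": 0,"fingers": 1},
  {"x": -281,"y": 139,"z": -140,"rx": 0,"ry": 0,"rz": 0,"fingers": 1},
], force=30)

```text
time_s: 19.98
tool_pos: [0.5982, 0.076, 0.1645]
tool_rot: [-180.0, 0.0, 83.4]
force: [0.6, -0.3, -2.3]
grip_width: 0.0234
grasp_force: 30.0
```

```bash
python3 plan.py 598,74.7,185,83.2 352.3,292,185,60; python3 plan.py 352.3,292,185,60 352.3,292,185,60 480,200,172,60 613.7,-190,172,60
```

```text
[352.3 292.  185.   60. ] x 187 y -270 z -0 rz 0.405
[352.3 292.  185.   60. ] x 0 y 0 z -0 rz -0.000
[480. 200. 172.  60.] x -16 y 157 z 13 rz -0.000
[ 613.7 -190.   172.    60. ] x -287 y 467 z 13 rz -0.000
```

>>> drive_tool([
  {"x": 0,"y": 0,"z": 40,"rx": 0,"ry": 0,"rz": 0,"fingers": 1},
  {"x": 0,"y": 0,"z": 80,"rx": 0,"ry": 0,"rz": 0,"fingers": 1},
  {"x": 0,"y": 0,"z": 110,"rx": 0,"ry": 0,"rz": 0,"fingers": 1},
  {"x": 0,"y": 0,"z": 125,"rx": 0,"ry": 0,"rz": 0,"fingers": 1},
  {"x": 0,"y": 0,"z": 133,"rx": 0,"ry": 0,"rz": 0,"fingers": 1},
  {"x": 0,"y": 0,"z": 137,"rx": 0,"ry": 0,"rz": 0,"fingers": 1},
  {"x": 0,"y": 0,"z": 137,"rx": 0,"ry": 0,"rz": 0,"fingers": 1},
  {"x": 0,"y": 0,"z": 137,"rx": 0,"ry": 0,"rz": 0,"fingers": 1},
  {"x": 0,"y": 0,"z": 137,"rx": 0,"ry": 0,"rz": 0,"fingers": 0.3},
  {"x": 0,"y": 0,"z": 137,"rx": 0,"ry": 0,"rz": 0,"fingers": 0},
  {"x": 0,"y": 0,"z": 137,"rx": 0,"ry": 0,"rz": 0,"fingers": -0.3},
  {"x": 0,"y": 0,"z": 137,"rx": 0,"ry": 0,"rz": 0,"fingers": -0.3},
  {"x": 0,"y": 0,"z": 115,"rx": 0,"ry": 0,"rz": 0,"fingers": -0.3},
  {"x": 0,"y": 0,"z": 75,"rx": 0,"ry": 0,"rz": 0,"fingers": -0.3},
  {"x": 0,"y": 0,"z": 25,"rx": 0,"ry": 0,"rz": 0,"fingers": -0.3},
  {"x": 0,"y": 0,"z": -20,"rx": 0,"ry": 0,"rz": 0,"fingers": -0.7},
  {"x": 0,"y": 0,"z": -20,"rx": 0,"ry": 0,"rz": 0,"fingers": -1},
], force=30)

```text
time_s: 22.1
tool_pos: [0.6013, 0.076, 0.1904]
tool_rot: [179.5, -0.1, 83.3]
force: [0.2, -0.3, -0.6]
grip_width: 0.0692
grasp_force: 0.0
```

>>> drive_tool([
  {"x": 30,"y": -44,"z": 0,"rx": 0,"ry": 0,"rz": 0.07,"fingers": -1},
  {"x": 62,"y": -90,"z": 0,"rx": 0,"ry": 0,"rz": 0.14,"fingers": -1},
  {"x": 94,"y": -135,"z": 0,"rx": 0,"ry": 0,"rz": 0.21,"fingers": -1},
  {"x": 125,"y": -180,"z": 0,"rx": 0,"ry": 0,"rz": 0.28,"fingers": -1},
  {"x": 156,"y": -225,"z": 0,"rx": 0,"ry": 0,"rz": 0.35,"fingers": -1},
  {"x": 187,"y": -270,"z": 0,"rx": 0,"ry": 0,"rz": 0.405,"fingers": -1},
  {"x": 187,"y": -270,"z": 0,"rx": 0,"ry": 0,"rz": 0.405,"fingers": -1},
  {"x": 187,"y": -270,"z": 0,"rx": 0,"ry": 0,"rz": 0.405,"fingers": -1},
  {"x": 187,"y": -270,"z": 0,"rx": 0,"ry": 0,"rz": 0.405,"fingers": -1},
  {"x": 187,"y": -270,"z": 0,"rx": 0,"ry": 0,"rz": 0.405,"fingers": -1},
])

```text
time_s: 23.35
tool_pos: [0.3532, 0.2914, 0.1844]
tool_rot: [-179.9, 0.0, 59.9]
force: [0.4, -1.1, -0.2]
grip_width: 0.0872
grasp_force: 0.0
```

```bash
python3 - <<'E'
from cell import vision
import cv2,numpy as np
a=vision.read_camera("scene")["image"][220:450,270:540,::-1]; b=vision.read_camera("wrist")["image"][:,:,::-1]
a=cv2.resize(a,(399,340)); b=cv2.resize(b,(400,300)); b=cv2.copyMakeBorder(b,0,40,0,0,0)
cv2.imwrite("pics/p3.png",np.hstack([a,b]))
E
```

```text
(no output)
```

View pics/p3.png

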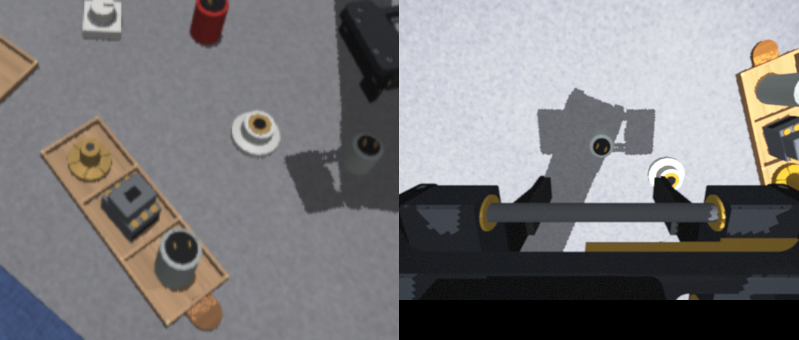

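Pump kit: impeller, contactor and tall can sit flat in their bays. In the wrist view the short can (600,145) is centred between the fingers.

>>> drive_tool([
  {"x": 0,"y": 0,"z": 50,"rx": 0,"ry": 0,"rz": 0,"fingers": -0.7},
  {"x": 0,"y": 0,"z": 95,"rx": 0,"ry": 0,"rz": 0,"fingers": -0.7},
  {"x": 0,"y": 0,"z": 130,"rx": 0,"ry": 0,"rz": 0,"fingers": -0.7},
  {"x": 0,"y": 0,"z": 153,"rx": 0,"ry": 0,"rz": 0,"fingers": -0.7},
  {"x": 0,"y": 0,"z": 163,"rx": 0,"ry": 0,"rz": 0,"fingers": -0.7},
  {"x": 0,"y": 0,"z": 163,"rx": 0,"ry": 0,"rz": 0,"fingers": -0.3},
  {"x": 0,"y": 0,"z": 163,"rx": 0,"ry": 0,"rz": 0,"fingers": 0.3},
  {"x": 0,"y": 0,"z": 163,"rx": 0,"ry": 0,"rz": 0,"fingers": 0.6},
  {"x": 0,"y": 0,"z": 163,"rx": 0,"ry": 0,"rz": 0,"fingers": 1},
  {"x": 0,"y": 0,"z": 163,"rx": 0,"ry": 0,"rz": 0,"fingers": 1},
  {"x": 0,"y": 0,"z": 163,"rx": 0,"ry": 0,"rz": 0,"fingers": 1},
  {"x": 0,"y": 0,"z": 163,"rx": 0,"ry": 0,"rz": 0,"fingers": 1},
], force=25)

```text
time_s: 24.95
tool_pos: [0.3529, 0.2922, 0.0219]
tool_rot: [180.0, 0.0, 60.0]
force: [-0.2, -1.6, 5.6]
grip_width: 0.0354
grasp_force: 25.0
```

```bash
python3 plan.py 352.3,292,22,60 352.3,292,172,60 500,130,172,60 613.7,-190,172,60
```

```text
[352.3 292.  172.   60. ] x 0 y 0 z -150 rz -0.000
[500. 130. 172.  60.] x -66 y 209 z -150 rz -0.000
[ 613.7 -190.   172.    60. ] x -287 y 467 z -150 rz -0.000
```

>>> drive_tool([
  {"x": 0,"y": 0,"z": -30,"rx": 0,"ry": 0,"rz": 0,"fingers": 1},
  {"x": 0,"y": 0,"z": -80,"rx": 0,"ry": 0,"rz": 0,"fingers": 1},
  {"x": 0,"y": 0,"z": -125,"rx": 0,"ry": 0,"rz": 0,"fingers": 1},
  {"x": 0,"y": 0,"z": -150,"rx": 0,"ry": 0,"rz": 0,"fingers": 1},
  {"x": -13,"y": 42,"z": -150,"rx": 0,"ry": 0,"rz": 0,"fingers": 1},
  {"x": -26,"y": 84,"z": -150,"rx": 0,"ry": 0,"rz": 0,"fingers": 1},
  {"x": -39,"y": 126,"z": -150,"rx": 0,"ry": 0,"rz": 0,"fingers": 1},
  {"x": -52,"y": 168,"z": -150,"rx": 0,"ry": 0,"rz": 0,"fingers": 1},
  {"x": -66,"y": 209,"z": -150,"rx": 0,"ry": 0,"rz": 0,"fingers": 1},
  {"x": -98,"y": 246,"z": -150,"rx": 0,"ry": 0,"rz": 0,"fingers": 1},
  {"x": -129,"y": 283,"z": -150,"rx": 0,"ry": 0,"rz": 0,"fingers": 1},
  {"x": -161,"y": 320,"z": -150,"rx": 0,"ry": 0,"rz": 0,"fingers": 1},
  {"x": -192,"y": 357,"z": -150,"rx": 0,"ry": 0,"rz": 0,"fingers": 1},
  {"x": -224,"y": 393,"z": -150,"rx": 0,"ry": 0,"rz": 0,"fingers": 1},
  {"x": -255,"y": 430,"z": -150,"rx": 0,"ry": 0,"rz": 0,"fingers": 1},
  {"x": -287,"y": 467,"z": -150,"rx": 0,"ry": 0,"rz": 0,"fingers": 1},
  {"x": -287,"y": 467,"z": -150,"rx": 0,"ry": 0,"rz": 0,"fingers": 1},
  {"x": -287,"y": 467,"z": -150,"rx": 0,"ry": 0,"rz": 0,"fingers": 1},
  {"x": -287,"y": 467,"z": -150,"rx": 0,"ry": 0,"rz": 0,"fingers": 1},
  {"x": -287,"y": 467,"z": -150,"rx": 0,"ry": 0,"rz": 0,"fingers": 1},
], force=25)

```text
time_s: 27.45
tool_pos: [0.6138, -0.1884, 0.1718]
tool_rot: [180.0, 0.0, 60.2]
force: [-0.8, 0.9, -1.4]
grip_width: 0.0355
grasp_force: 25.0
```

>>> drive_tool([
  {"x": 0,"y": 0,"z": 45,"rx": 0,"ry": 0,"rz": 0,"fingers": 1},
  {"x": 0,"y": 0,"z": 90,"rx": 0,"ry": 0,"rz": 0,"fingers": 1},
  {"x": 0,"y": 0,"z": 120,"rx": 0,"ry": 0,"rz": 0,"fingers": 1},
  {"x": 0,"y": 0,"z": 135,"rx": 0,"ry": 0,"rz": 0,"fingers": 1},
  {"x": 0,"y": 0,"z": 143,"rx": 0,"ry": 0,"rz": 0,"fingers": 1},
  {"x": 0,"y": 0,"z": 147,"rx": 0,"ry": 0,"rz": 0,"fingers": 1},
  {"x": 0,"y": 0,"z": 147,"rx": 0,"ry": 0,"rz": 0,"fingers": 1},
  {"x": 0,"y": 0,"z": 147,"rx": 0,"ry": 0,"rz": 0,"fingers": 1},
  {"x": 0,"y": 0,"z": 147,"rx": 0,"ry": 0,"rz": 0,"fingers": 0.1},
  {"x": 0,"y": 0,"z": 147,"rx": 0,"ry": 0,"rz": 0,"fingers": -0.2},
  {"x": 0,"y": 0,"z": 147,"rx": 0,"ry": 0,"rz": 0,"fingers": -0.4},
  {"x": 0,"y": 0,"z": 147,"rx": 0,"ry": 0,"rz": 0,"fingers": -0.4},
  {"x": 0,"y": 0,"z": 125,"rx": 0,"ry": 0,"rz": 0,"fingers": -0.4},
  {"x": 0,"y": 0,"z": 85,"rx": 0,"ry": 0,"rz": 0,"fingers": -0.4},
  {"x": 0,"y": 0,"z": 35,"rx": 0,"ry": 0,"rz": 0,"fingers": -0.4},
  {"x": 0,"y": 0,"z": 0,"rx": 0,"ry": 0,"rz": 0,"fingers": -0.6},
  {"x": 0,"y": 0,"z": 0,"rx": 0,"ry": 0,"rz": 0,"fingers": -0.6},
], force=25)

```text
time_s: 29.58
tool_pos: [0.6163, -0.1897, 0.177]
tool_rot: [179.5, -0.1, 60.1]
force: [-0.0, -0.5, 0.9]
grip_width: 0.0683
grasp_force: 0.0
```

```bash
python3 plan.py 613.7,-190,172,60 438.8,-73,172,105; python3 plan.py 438.8,-73,30,105 438.8,-73,130,105 602.3,-110.9,130,66.7
```

```text
[438.8 -73.  172.  105. ] x 14 y -210 z -0 rz -0.785
[438.8 -73.  130.  105. ] x 0 y 0 z -100 rz -0.000
[ 602.3 -110.9  130.    66.7] x -79 y 148 z -100 rz 0.668
```

>>> drive_tool([
  {"x": 3,"y": -42,"z": 0,"rx": 0,"ry": 0,"rz": -0.16,"fingers": -0.6},
  {"x": 6,"y": -84,"z": 0,"rx": 0,"ry": 0,"rz": -0.32,"fingers": -0.6},
  {"x": 9,"y": -126,"z": 0,"rx": 0,"ry": 0,"rz": -0.48,"fingers": -0.6},
  {"x": 12,"y": -168,"z": 0,"rx": 0,"ry": 0,"rz": -0.64,"fingers": -0.6},
  {"x": 14,"y": -210,"z": 0,"rx": 0,"ry": 0,"rz": -0.785,"fingers": -0.6},
  {"x": 14,"y": -210,"z": 0,"rx": 0,"ry": 0,"rz": -0.785,"fingers": -0.6},
  {"x": 14,"y": -210,"z": 0,"rx": 0,"ry": 0,"rz": -0.785,"fingers": -0.6},
  {"x": 14,"y": -210,"z": 0,"rx": 0,"ry": 0,"rz": -0.785,"fingers": -0.6},
  {"x": 14,"y": -210,"z": 0,"rx": 0,"ry": 0,"rz": -0.785,"fingers": -0.6},
])

```text
time_s: 30.7
tool_pos: [0.4394, -0.0726, 0.1713]
tool_rot: [180.0, -0.2, 105.0]
force: [0.2, -0.1, -0.7]
grip_width: 0.0695
grasp_force: 0.0
```

```bash
python3 - <<'E'
from cell import vision
import cv2,numpy as np
a=vision.read_camera("scene")["image"][110:340,160:430,::-1]; b=vision.read_camera("wrist")["image"][:,:,::-1]
a=cv2.resize(a,(399,340)); b=cv2.resize(b,(400,300)); b=cv2.copyMakeBorder(b,0,40,0,0,0)
cv2.imwrite("pics/p4.png",np.hstack([a,b]))
E
```

```text
(no output)
```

View pics/p4.png

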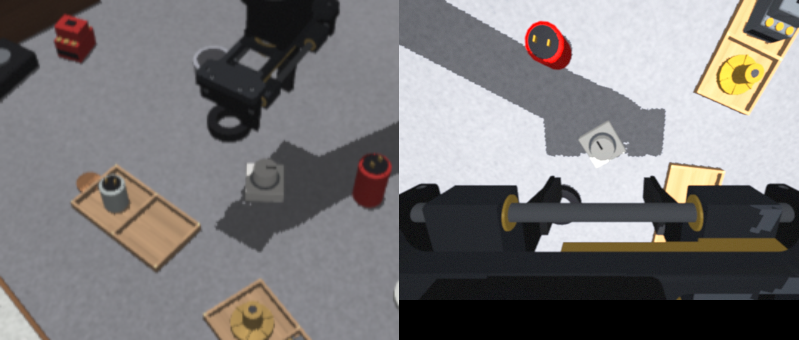

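Short can upright in the tab bay; regulator (600,143 in the wrist half) is centred between the fingers.

>>> drive_tool([
  {"x": 0,"y": 0,"z": 45,"rx": 0,"ry": 0,"rz": 0,"fingers": -0.6},
  {"x": 0,"y": 0,"z": 90,"rx": 0,"ry": 0,"rz": 0,"fingers": -0.6},
  {"x": 0,"y": 0,"z": 120,"rx": 0,"ry": 0,"rz": 0,"fingers": -0.6},
  {"x": 0,"y": 0,"z": 135,"rx": 0,"ry": 0,"rz": 0,"fingers": -0.6},
  {"x": 0,"y": 0,"z": 142,"rx": 0,"ry": 0,"rz": 0,"fingers": -0.5},
  {"x": 0,"y": 0,"z": 142,"rx": 0,"ry": 0,"rz": 0,"fingers": -0.2},
  {"x": 0,"y": 0,"z": 142,"rx": 0,"ry": 0,"rz": 0,"fingers": 0.1},
  {"x": 0,"y": 0,"z": 142,"rx": 0,"ry": 0,"rz": 0,"fingers": 0.5},
  {"x": 0,"y": 0,"z": 142,"rx": 0,"ry": 0,"rz": 0,"fingers": 1},
  {"x": 0,"y": 0,"z": 142,"rx": 0,"ry": 0,"rz": 0,"fingers": 1},
  {"x": 0,"y": 0,"z": 142,"rx": 0,"ry": 0,"rz": 0,"fingers": 1},
  {"x": 0,"y": 0,"z": 142,"rx": 0,"ry": 0,"rz": 0,"fingers": 1},
], force=25)

```text
time_s: 32.3
tool_pos: [0.4391, -0.073, 0.0299]
tool_rot: [180.0, 0.0, 105.0]
force: [-1.1, -0.7, 6.3]
grip_width: 0.0333
grasp_force: 25.0
```

>>> drive_tool([
  {"x": 0,"y": 0,"z": -30,"rx": 0,"ry": 0,"rz": 0,"fingers": 1},
  {"x": 0,"y": 0,"z": -70,"rx": 0,"ry": 0,"rz": 0,"fingers": 1},
  {"x": 0,"y": 0,"z": -100,"rx": 0,"ry": 0,"rz": 0,"fingers": 1},
  {"x": -16,"y": 30,"z": -100,"rx": 0,"ry": 0,"rz": 0.13,"fingers": 1},
  {"x": -32,"y": 60,"z": -100,"rx": 0,"ry": 0,"rz": 0.27,"fingers": 1},
  {"x": -48,"y": 90,"z": -100,"rx": 0,"ry": 0,"rz": 0.4,"fingers": 1},
  {"x": -64,"y": 120,"z": -100,"rx": 0,"ry": 0,"rz": 0.53,"fingers": 1},
  {"x": -79,"y": 148,"z": -100,"rx": 0,"ry": 0,"rz": 0.668,"fingers": 1},
  {"x": -79,"y": 148,"z": -100,"rx": 0,"ry": 0,"rz": 0.668,"fingers": 1},
  {"x": -79,"y": 148,"z": -100,"rx": 0,"ry": 0,"rz": 0.668,"fingers": 1},
  {"x": -79,"y": 148,"z": -100,"rx": 0,"ry": 0,"rz": 0.668,"fingers": 1},
  {"x": -79,"y": 148,"z": -60,"rx": 0,"ry": 0,"rz": 0.668,"fingers": 1},
  {"x": -79,"y": 148,"z": -40,"rx": 0,"ry": 0,"rz": 0.668,"fingers": 1},
  {"x": -79,"y": 148,"z": -40,"rx": 0,"ry": 0,"rz": 0.668,"fingers": 1},
  {"x": -79,"y": 148,"z": -40,"rx": 0,"ry": 0,"rz": 0.668,"fingers": 1},
], force=25)

```text
time_s: 34.17
tool_pos: [0.603, -0.1106, 0.0706]
tool_rot: [179.9, -0.0, 66.7]
force: [0.1, 0.1, -0.4]
grip_width: 0.0332
grasp_force: 25.0
```

```bash
python3 - <<'E'
from cell import vision
import cv2,numpy as np
a=vision.read_camera("scene")["image"][200:310,190:320,::-1]; b=vision.read_camera("side")["image"][160:260,230:350,::-1]
a=cv2.resize(a,(399,338)); b=cv2.resize(b,(400,338))
cv2.imwrite("pics/p5.png",np.hstack([a,b]))
E
```

```text
(no output)
```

View pics/p5.png

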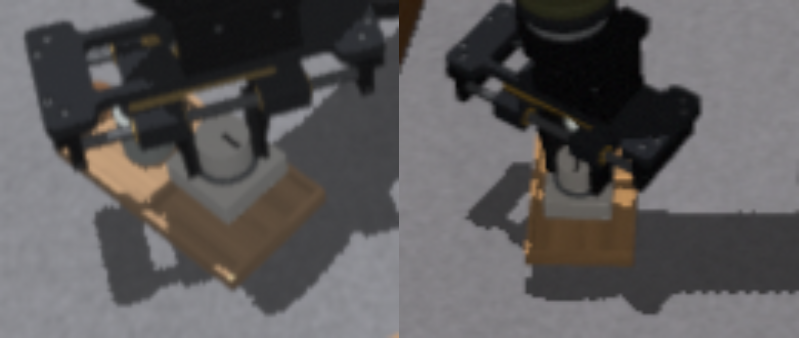

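The box is held square to the tray, over the free bay. Lower and release.

>>> drive_tool([
  {"x": 0,"y": 0,"z": 15,"rx": 0,"ry": 0,"rz": 0,"fingers": 1},
  {"x": 0,"y": 0,"z": 27,"rx": 0,"ry": 0,"rz": 0,"fingers": 1},
  {"x": 0,"y": 0,"z": 34,"rx": 0,"ry": 0,"rz": 0,"fingers": 1},
  {"x": 0,"y": 0,"z": 37,"rx": 0,"ry": 0,"rz": 0,"fingers": 1},
  {"x": 0,"y": 0,"z": 38,"rx": 0,"ry": 0,"rz": 0,"fingers": 1},
  {"x": 0,"y": 0,"z": 38,"rx": 0,"ry": 0,"rz": 0,"fingers": 1},
  {"x": 0,"y": 0,"z": 38,"rx": 0,"ry": 0,"rz": 0,"fingers": 0.1},
  {"x": 0,"y": 0,"z": 38,"rx": 0,"ry": 0,"rz": 0,"fingers": -0.2},
  {"x": 0,"y": 0,"z": 38,"rx": 0,"ry": 0,"rz": 0,"fingers": -0.4},
  {"x": 0,"y": 0,"z": 38,"rx": 0,"ry": 0,"rz": 0,"fingers": -0.4},
  {"x": 0,"y": 0,"z": 15,"rx": 0,"ry": 0,"rz": 0,"fingers": -0.4},
  {"x": 0,"y": 0,"z": -25,"rx": 0,"ry": 0,"rz": 0,"fingers": -0.4},
  {"x": 0,"y": 0,"z": -75,"rx": 0,"ry": 0,"rz": 0,"fingers": -0.4},
  {"x": 0,"y": 0,"z": -130,"rx": 0,"ry": 0,"rz": 0,"fingers": -0.4},
  {"x": -150,"y": -80,"z": -130,"rx": 0,"ry": 0,"rz": 0,"fingers": -0.4},
  {"x": -150,"y": -80,"z": -130,"rx": 0,"ry": 0,"rz": 0,"fingers": -0.4},
  {"x": -150,"y": -80,"z": -130,"rx": 0,"ry": 0,"rz": 0,"fingers": -0.4},
  {"x": -150,"y": -80,"z": -130,"rx": 0,"ry": 0,"rz": 0,"fingers": -0.4},
  {"x": -150,"y": -80,"z": -130,"rx": 0,"ry": 0,"rz": 0,"fingers": -0.4},
], force=25)

```text
time_s: 36.65
tool_pos: [0.4703, -0.2162, 0.2006]
tool_rot: [179.9, 0.0, 66.8]
force: [-0.3, -0.3, 0.0]
grip_width: 0.061
grasp_force: 0.0
```

```bash
python3 - <<'E'
from cell import vision
import cv2,numpy as np
a=vision.read_camera("scene")["image"][120:450,170:540,::-1]; b=vision.read_camera("side")["image"][100:410,210:410,::-1]
a=cv2.resize(a,(448,400)); b=cv2.resize(b,(258,400))
cv2.imwrite("pics/p6.png",np.hstack([a,b]))
E
```

```text
(no output)
```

View pics/p6.png

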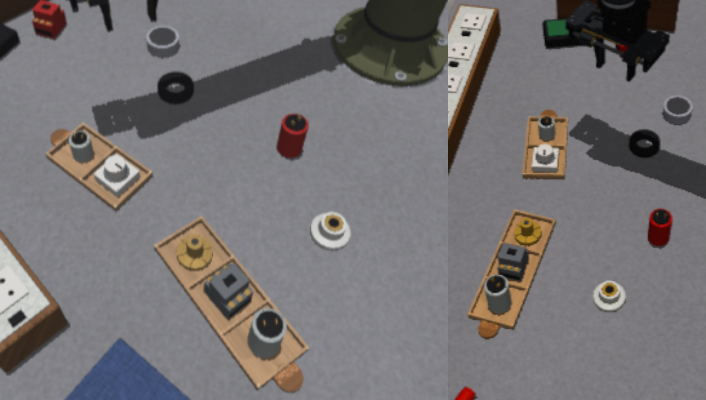

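All five parts are upright in their bays, and the tape, lamp holder and tin are where they were. Handing in.

```bash
python3 -c "
from cell import workorder
print(workorder.sign_off())"
```

```text
the job is handed in; nothing more can be done
None
```

Both repair kits are made up and the job is handed in at about 37 s: the last pictures show all five parts upright in their assigned bays, and the tape roll, lamp holder and grease tin look unmoved.

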